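Refit the bag sealer's heat handle and turn it off

ROBOT

A 6-joint arm with a two-finger parallel gripper is mounted at the origin on the work surface. World frame = base frame: x ahead of the robot, y to its left, z up, the work surface at z = 0. Lengths are in m, angles in rad, forces in N, time in s.
With the tool pointing down it reaches from about 0.25 to 0.725 m from the base axis. Payload 9.7 kg.
Tool frame: the origin (TCP) lies midway between the tips of the shut fingers; the grasp point (between the pads) lies 19 mm behind it (env.hold_point_z is the distance from the TCP to the grasp point, in m); z points along the fingers, y is the direction in which the jaws open and shut (so a half turn about z gives the same grasp; the last joint's range is limited). The gripper opens to 85 mm and grips with 20 to 120 N. Pads are 22 mm wide; open, the fingers measure 114 mm over their backs; the gripper's body (76 mm by 85 mm) begins 54 mm behind the grasp point. The pads swing forward as they close: fully open they stand 13 mm farther back than shut.
Start: joints at [-1.244, 0.087, 0.176, 1.66, 0, 1.571], TCP at [0.177, -0.521, 0.231] pointing down, gripper open.
Joint ranges: [-3.13, 3.13], [-0.85, 1.81], [-1.15, 1.24], [-2.2, 2.28], [-1.44, 1.52], [-3.14, 3.14]. Speed limits (rad/s): [2.22, 2.22, 2.57, 3.14, 3.14, 3.14].

INTERFACE

Orientations are given as a unit quaternion [x, y, z, w].
In Python, from workcell import sensors, camera, camera_params, ticket, recognise, outline_of, env gives the robot as it stands. The module is installed in compiled form; this text tells all that it offers.
- The arm moves only by the tool drive_tool, never from a script. Its argument "rows" is a list of rows, each a list of 7 numbers: the shift along the world's x, y, z scaled (see below), then the turn, a rotation vector about the world's x, y, z scaled (see below), then the closure, from 0 (fully open) to 1 (shut). In form: [[dx, dy, dz, wx, wy, wz, fingers], ...]. A call has 1 to 5 rows; each row is the pose to reach, as a shift and turn from the pose commanded when the call began; what a row does not reach only later rows make up. The controller multiplies each number of a shift by 1 m and each number of a turn by 30 degrees. A row lasts 1/8 s, in which the tool goes at most 62.5 mm and 10.7 degrees, less where a joint would pass 70% of its speed; a pose out of reach is approached as far as the arm can. A call with a number of a shift or a turn outside -1 to 1 is refused whole. A call with a gripper value outside its range is refused whole. The fingers move at their own pace and stop on an object; the grip force is fixed at half the most. Time passes only in rows, so rows that repeat a pose let the fingers close. It gives the time, the measured TCP pose, the force and the opening at its end, in the units of the state.
- sensors.state(): the state, without advancing time (a new reading comes with each control period).
- camera(name): name is "side" or "top"; returns (picture, depth): 480x640x3 uint8, red, green, blue; 480x640 float32, m along the optical axis (not along the pixel's ray), 0 where there is no reading.
- camera_params(name): a dict with "mtx" (3x3 intrinsics, pixels), "dist" ([k1, k2, p1, p2, k3] as OpenCV has them; the pictures are not rectified), "R" (3x3) and "t" (3): a world point X has camera coordinates R X + t. Camera axes: x right, y down, z forward; pixel columns grow to the right and rows downward; lengths in m; the calibration is good to about 2 mm. A picture is of the moment at which its call begins. camera_params takes no time and is no camera call.
- ticket.sign_off(): hands the job in, once; it reports no verdict.
Trained networks look in the newest picture that a camera, given by its name, has taken for a name from the list of things; names that differ only in an ending like _2 or _b are one class to them, and where a whole thing is asked for, a point or a joint stands for the part that bears it (a point fixed in the world has none). Each returns a list of dicts, best first, with "conf" (0 to 1); they miss things now and then, are a little off and sometimes report something else, mostly with a low value. They report only what shows in the picture. A call takes as long as a camera call.
- recognise(camera, name): "point" ([x, y, z] in m, in world coordinates, good to about 4 mm: the middle of the surface that is visible of it).
- outline_of(camera, name): "region" (480x640 bool, what is visible of it).
The state is a dict: "clock": time; "joint_positions": joint angles; "joint_vel": joint speeds; "joint_torque": joint torques, N m; "ee_pos": TCP position; "eef_rot": TCP orientation; "wrist_force": force on the tool from outside, world axes, zero at the start; "moment": the same for the moment, N m; "width": opening from 0.0 (shut) to 1.0 (fully open).
Only numpy, scipy, OpenCV 4.12 (cv2) and the standard library are available. Lean on these libraries where they do the work, as an engineer would, in place of code of your own. Each camera call takes 0.05 s, during which the arm holds its last target.

TASK

The heat handle has come off the bag sealer on the packing bench and the heat is still up: find how its flat must face, push it fully home on the bare D-shaft of the right-hand dial, and with it turn the heat counter-clockwise down to the OFF stop. Then let go, and leave the star knob and the dish of screws beside it as they lie.

Things in the scene. Friction and masses are not known exactly. Their poses are not given: they have to be found in the camera images.
- handle_center (a point): The loose heat handle, black plastic, about 90 g, lying grip up on the bench: round skirt 60 mm across, 10 mm high; hub 33 mm across; on top a grip bar 15 mm wide, 50 mm long, 20 to 44 mm above the underside, white line at its pointer end. Point: on its axis, half-way up (22 mm). z = up out of the bar, x = along the bar to the pointer; the bar's flat sides to pinch face +y and -y.
- handle_pointer (a point): A point on the handle at its pointer end: 26 mm from the centre along the handle's +x, at the same height, same axes.
- handle_bore (a point): Centre of the mouth of the bore in the handle's underside, 22 mm below the handle's centre, same axes. The bore is D-shaped, 20 mm deep: 16.6 mm round with a flat 3 mm from the axis on the pointer's side (+x).
- heat_plate: Black dial plate of the heat dial, 84 mm square, on the sealer's panel that slopes 35 degrees, rising away from the robot; the right-hand dial as seen by the robot, 120 mm from a like one that has its handle. Origin: on its face, on the shaft's axis; z = straight out of the panel along the shaft, x = up the slope, y = to the left. Fully home, the handle's underside lies on this face.
- sealer: The bag sealer, a grey steel cabinet 300 mm wide, fixed, at a new place and angle each time. Origin on the bench, 120 mm under the middle of the sloping panel; x away from the robot, y left, z up. The panel rises from 60 mm at x = -86 mm to 177 mm at x = 82 mm; behind it the sealing jaws, 380 mm wide, rise to 220 mm at x = 150 to 250 mm. The left dial's fitted handle stands 44 mm out.
- shaft_tip (a point): Centre of the tip of the bare steel D-shaft, 18 mm out from the plate, plate's axes: 15 mm round, one flat 2.5 mm from its axis, last 3 mm tapered a little. The handle goes on only with its pointer the way the flat faces (up to 10 degrees of play), else it stops on the tip. The flat's direction is not given here, look or feel for it: it starts 34 to 126 degrees clockwise, seen from in front, from OFF.
- off_mark (a point): Small white ring on the plate, the OFF mark, 37 mm from the shaft's axis along the plate's +y; plate's axes. White ticks growing clockwise from it mean more heat. The shaft is stiff (0.12 N m), stays where left, does not turn when the handle only rubs lightly on its tip, and turns counter-clockwise to a firm stop where the pointer points at this mark.
- star_knob: Bystander: black five-lobed clamp knob, 54 mm across, 38 mm high, standing on the bench; origin under its centre. Not for this dial; leave it.
- dish: Bystander: round steel dish of screws, 88 mm across, 18 mm high; origin under its centre. Leave it.

How it is judged:
On the way, in this order (a step that is already met when the one before it is completed fails the run):
1. the handle is fully home on the D-shaft, with the flats matched (z of handle_center in the frame of heat_plate between 0.018 and 0.0245 m and x of handle_center in the frame of heat_plate between -0.003 and 0.003 m and y of handle_center in the frame of heat_plate between -0.003 and 0.003 m and angle between the z axis of handle_center and the z axis of heat_plate, either way round below 0.09 rad), for 0.2 s.
2. the handle, still home, has turned the shaft to OFF (all of step 1 and angle between the x axis of handle_center and the y axis of heat_plate, either way round below 0.25 rad and y of handle_pointer in the frame of heat_plate above 0.015 m), for 0.2 s.
At the end, for the whole second after the job is handed in: The handle sits fully home on the heat shaft (centre within 24.5 mm of the plate's face and within 3 mm of the shaft's axis both ways, axis square to within 5 degrees), its pointer within 0.25 rad (14 degrees) of the OFF direction (the plate's +y) (all of step 2); the robot touches nothing.
It fails at once if the star knob is shifted by more than 30 mm (distance of star_knob from where it was at the start of the episode above 0.03 m).
It fails at once if the dish is shifted by more than 30 mm (distance of dish from where it was at the start of the episode above 0.03 m).
It also fails if it takes over 61 s, if anything falls off the work surface, if the arm or the gripper's body presses on something with over 40 N, if the wrist force passes 120 N, or if a joint passes its speed limit or range.

## Working session

There is one attempt and no reset: what is moved stays moved. The work goes in short steps, Python scripts to look and compute and a tool call to move; the robot and the scene stay as the last step left them, time stands still between calls to the robot, and variables do not carry over. Pictures are saved under pics/ and viewed, and the job is handed in when it is done.

Besides the shell and the picture viewer there is one more tool, called as a command line: name --pt "numbers of a row" for each row, then --argument value for the rest. drive_tool: Moves the arm, as the interface text tells. Shifts and turns lie within -1 to 1; 1 stands for 1 m of shift or 30 degrees of turn. Its arguments: {"type":"object","properties":{"rows":{"type":"array"}},"required":["rows"]}

```bash
ls; mkdir -p pics
python3 - <<'E'
from workcell import sensors, camera, camera_params, recognise, env
import cv2, numpy as np
s=sensors.state(); print(s)
for n in ["side","top"]:
    im,d=camera(n); cv2.imwrite(f"pics/{n}0.png",im[:,:,::-1]); np.savez(f"{n}0.npz",im=im,d=d)
    p=camera_params(n); print(n,p)
    for k in ["handle_center","handle_pointer","heat_plate","shaft_tip","off_mark","sealer","star_knob","dish"]:
        r=recognise(n,k); print(k,[(np.round(x["point"],4).tolist(),round(x["conf"],2)) for x in r[:3]])
print(env.hold_point_z, sensors.state()["clock"])
E
```

```text
pics
{'clock': 0.0, 'joint_positions': array([-1.24398539e+00,  8.74309370e-02,  1.75108413e-01,  1.65978807e+00,
        1.15456440e-05,  1.57081094e+00]), 'joint_vel': array([ 0.00151147, -0.00047946,  0.00078032, -0.00219877,  0.00146475,
       -0.00148792]), 'joint_torque': array([-2.01796436e-03, -5.20398867e+01,  4.64798284e+01,  1.65203400e-02,
       -7.91346508e-06, -1.86095389e-05]), 'ee_pos': array([ 0.17649104, -0.52066523,  0.23058589]), 'eef_rot': array([ 9.86679983e-01,  1.62671998e-01, -1.01210477e-04, -6.49316220e-04]), 'wrist_force': array([ 0.1211333 , -0.08096702, -0.34138221]), 'moment': array([-0.04062703,  0.04539679, -0.01160467]), 'width': 1.0005926001329655}
side {'mtx': array([[594.58660215,   0.        , 325.16663878],
       [  0.        , 594.58660215, 239.03639629],
       [  0.        ,   0.        ,   1.        ]]), 'dist': array([-0.11624797,  0.        ,  0.        ,  0.        ,  0.        ]), 'R': array([[ 0.97402033, -0.22598898, -0.01460759],
       [-0.16601115, -0.6686641 , -0.72479557],
       [ 0.15402824,  0.70839064, -0.68880912]]), 't': 
[... 563 characters left out ...]
 1.        ]]), 'dist': array([-0.19438331,  0.        ,  0.        ,  0.        ,  0.        ]), 'R': array([[ 0.00659737, -0.99981073,  0.01830227],
       [-0.98635941, -0.00951681, -0.16433061],
       [ 0.16447368, -0.01696847, -0.98623551]]), 't': array([0.0377181 , 0.53390812, 0.91161298])}
handle_center [([0.5481, 0.2328, 0.0146], 0.77), ([0.4061, 0.1517, 0.0396], 0.7)]
handle_pointer [([0.55, 0.235, 0.014], 0.72)]
heat_plate [([0.5248, -0.1532, 0.1225], 0.84)]
shaft_tip [([0.533, -0.1537, 0.1262], 0.73)]
off_mark [([0.5299, -0.1551, 0.126], 0.94)]
sealer [([0.6255, -0.1096, 0.1636], 0.65)]
star_knob [([0.4088, 0.1515, 0.038], 0.63)]
dish [([0.4346, 0.3047, 0.0041], 0.74)]
0.0187 0.9
```

View pics/side0.png

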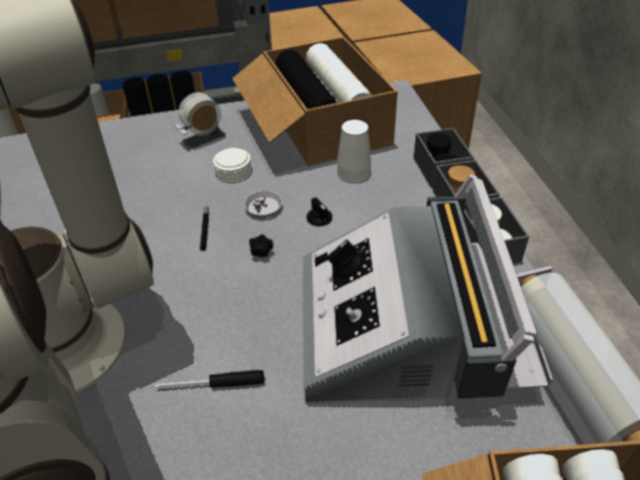

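View pics/top0.png

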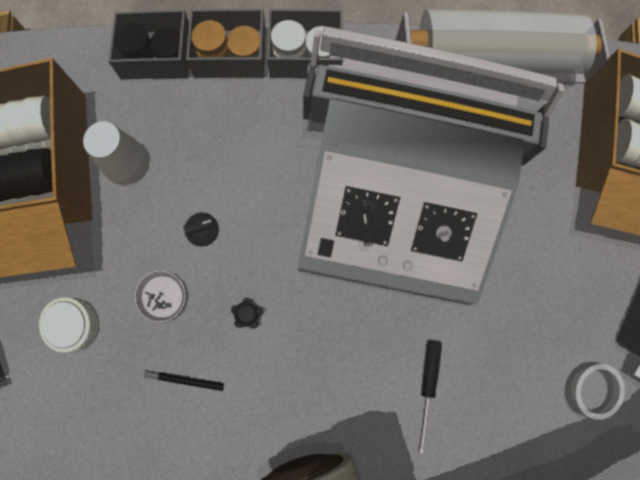

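Run:
```python
import cv2, numpy as np
t=np.load("top0.npz")["im"][:,:,::-1]; s=np.load("side0.npz")["im"][:,:,::-1]
def crop(im,x,y,r,S): 
    return cv2.resize(im[y-r:y+r,x-r:x+r],(S,S),interpolation=cv2.INTER_CUBIC)
def enh(a): return np.clip(a.astype(float)*1.6,0,255).astype(np.uint8)
o=np.zeros((600,800,3),np.uint8)
o[:400,:400]=crop(t,445,231,36,400); o[:400,400:]=crop(s,356,316,36,400)
o[400:,:200]=enh(crop(t,201,229,25,200)); o[400:,200:400]=enh(crop(s,319,212,22,200))
o[400:,400:600]=crop(t,445,231,15,200);o[400:,600:]=crop(s,356,316,15,200)
cv2.imwrite("pics/crop0.png",o)
```

```text
(no output)
```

View pics/crop0.png

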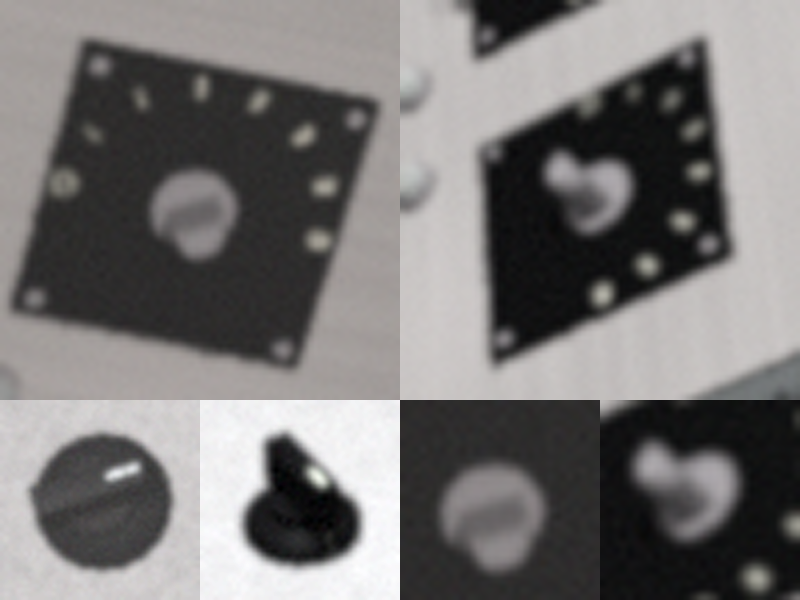

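```bash
cat > h.py <<'E'
import cv2, numpy as np
from workcell import camera_params
def P(n):
    p=camera_params(n); return p["mtx"],p["dist"],p["R"],p["t"]
def proj(n,X):
    K,D,R,t=P(n); X=np.atleast_2d(X).astype(float)
    return cv2.projectPoints(X.reshape(-1,1,3),cv2.Rodrigues(R)[0],t,K,D)[0].reshape(-1,2)
def und(n,uv):
    K,D,R,t=P(n); return cv2.undistortPoints(np.asarray(uv,float).reshape(-1,1,2),K,D).reshape(-1,2)
def onz(n,uv,z):
    K,D,R,t=P(n); u=und(n,uv); d=np.c_[u,np.ones(len(u))]@R; c=-R.T@t
    s=(z-c[2])/d[:,2]; return c+d*s[:,None]
def cloud(n,d,x0,x1,y0,y1):
    K,D,R,t=P(n); v,u=np.mgrid[y0:y1,x0:x1]; u=u.ravel();v=v.ravel(); z=d[v,u]; k=z>0
    q=und(n,np.c_[u,v])[k]; X=(np.c_[q,np.ones(len(q))]*z[k][:,None]-t)@R
    return X,np.c_[u,v][k]
E
python3 - <<'E'
from h import *
for n,b in [("top",(175,205,228,255)),("side",(295,190,345,235))]:
    f=np.load(n+"0.npz"); X,uv=cloud(n,f["d"],b[0],b[2],b[1],b[3])
    print(n,"bench z",np.percentile(X[:,2],[2,10,50,95,99,100]))
    for lo,hi in [(.036,.06),(.005,.015)]:
        k=(X[:,2]>lo)&(X[:,2]<hi); Y=X[k]; 
        if k.sum()>5:
            m=Y[:,:2].mean(0); w,V=np.linalg.eigh(np.cov((Y[:,:2]-m).T)); print(lo,k.sum(),m,Y[:,2].mean(),np.sqrt(w),np.degrees(np.arctan2(V[1,1],V[0,1])))
# panel plane
for n,b in [("top",(330,170,500,285)),("side",(320,230,395,370))]:
    f=np.load(n+"0.npz"); X,uv=cloud(n,f["d"],b[0],b[2],b[1],b[3])
    # robust plane
    A=np.c_[X[:,:2],np.ones(len(X))]; w=np.ones(len(X),bool)
    for i in range(15):
        c=np.linalg.lstsq(A[w],X[w,2],rcond=None)[0]; r=X[:,2]-A@c; w=abs(r)<max(.003,1.5*np.median(abs(r[w])) if i<8 else .003)
    nn=np.array([-c[0],-c[1],1]);nn/=np.linalg.norm(nn)
    print(n,"plane",c,"tilt",np.degrees(np.arccos(nn[2])),"yaw",np.degrees(np.arctan2(-nn[1],-nn[0])),w.mean(),r[w].std(), "z at .53,-.155",c@[.53,-.155,1])
E
```

```text
top bench z [-0.00346152 -0.00207629  0.00109285  0.04344001  0.04557892  0.04707099]
0.036 283 [0.55032078 0.23191875] 0.043139262822235624 [0.00456591 0.01425399] 108.8569642765006
0.005 433 [0.54646262 0.23105646] 0.009719235344211456 [0.01550924 0.01857615] -165.12670651015873
side bench z [-0.0051868  -0.00384618 -0.00097134  0.03814506  0.04303383  0.04699346]
0.036 125 [0.55308372 0.23084247] 0.041220086329040194 [0.00488105 0.01550402] 108.94353283014215
0.005 175 [0.54954133 0.22234116] 0.008724571226227575 [0.01177145 0.01696052] 164.3628176217202
top plane [ 0.68977455 -0.13443064 -0.2641815 ] tilt 35.097711719927695 yaw -11.028175081030854 0.6556451198849925 0.001539691241406772 z at .53,-.155 0.12223575872524167
side plane [ 0.68686984 -0.13970924 -0.26570206] tilt 35.027930499474536 yaw -11.497115762054873 0.6436287161839213 0.0015256324915962404 z at .53,-.155 0.11999389288598122
```

```bash
cat > plate.py <<'E'
from h import *
from scipy.optimize import least_squares
def Rp(yaw,tilt=np.radians(35)):
    c,s=np.cos(yaw),np.sin(yaw)
    up=np.array([np.cos(tilt)*c,np.cos(tilt)*s,np.sin(tilt)]); y=np.array([-s,c,0]); return np.c_[up,y,np.cross(up,y)]
E
python3 - <<'E'
from plate import *
init={"top":np.array([[82,38],[380,100],[298,368],[10,310]])/400*72+[409,195]-.5,"side":np.array([[705-400,38],[733-400,256],[494-400,366],[478-400,148]])/400*72+[320,280]-.5}
# order: find which corner by projecting
res={}
for n in init:
    g=cv2.cvtColor(np.load(n+"0.npz")["im"],cv2.COLOR_RGB2GRAY)
    c=cv2.cornerSubPix(g,init[n].astype(np.float32).reshape(-1,1,2),(4,4),(-1,-1),(3,50,1e-3)).reshape(-1,2)
    print(n,np.round(c-init[n],2).tolist())
    res[n]=c
sq=np.array([[1,1,0],[1,-1,0],[-1,-1,0],[-1,1,0]])*.042
def corners(p,t=np.radians(35)): return p[:3]+sq@Rp(p[3],t).T
def order(n,p):
    q=proj(n,corners(p)); return np.array([res[n][np.argmin(np.linalg.norm(res[n]-a,axis=1))] for a in q])
p0=np.array([.527,-.155,.121,np.radians(-11.3)])
O={n:order(n,p0) for n in res}
for ns in (["top"],["side"],["top","side"]):
    f=lambda p: np.concatenate([(proj(n,corners(p))-O[n]).ravel() for n in ns])
    s=least_squares(f,p0); print(ns,s.x[:3].round(4),np.degrees(s.x[3]).round(2),"rms",np.sqrt(np.mean(s.fun**2)).round(3))
np.save("plate.npy",s.x)
E
```

```text
top [[0.55, 0.26], [-0.0, 0.73], [-0.94, 0.67], [-0.02, 0.17]]
side [[-0.24, -0.31], [0.21, -0.31], [-0.41, 0.1], [0.44, 1.79]]
['top'] [ 0.5298 -0.1581  0.1153] -11.49 rms 0.164
['side'] [ 0.5317 -0.1512  0.1159] -10.28 rms 0.54
['top', 'side'] [ 0.5293 -0.1564  0.1225] -10.98 rms 0.615
```

```bash
cat >> plate.py <<'E'
from scipy.ndimage import map_coordinates, gaussian_filter
sq=np.array([[1,1,0],[1,-1,0],[-1,-1,0],[-1,1,0]])*.042
def samples():
    out=[]
    for i in range(4):
        a,b=sq[i],sq[(i+1)%4]; nrm=(a+b)/2; nrm=nrm/np.linalg.norm(nrm)
        for u in np.linspace(.12,.88,14): out.append((a+(b-a)*u,nrm))
    return out
S=samples()
def edgeobs(n,g,p):
    R=Rp(p[3]); A=np.array([s[0] for s in S])@R.T+p[:3]; B=np.array([s[0]+s[1]*.001 for s in S])@R.T+p[:3]
    a=proj(n,A); d=proj(n,B)-a; d/=np.linalg.norm(d,axis=1)[:,None]
    k=np.arange(-4,4.01,.1); obs=[]
    for ai,di in zip(a,d):
        q=ai+k[:,None]*di; v=map_coordinates(g,[q[:,1],q[:,0]],order=1); gr=np.gradient(gaussian_filter(v,4)); 
        w=np.clip(gr,0,None)**2; i=np.argmax(w*np.exp(-k**2/18)); lo,hi=max(0,i-10),i+11
        kk=(k[lo:hi]*w[lo:hi]).sum()/w[lo:hi].sum(); obs.append(kk)
    return a,d,np.array(obs)
def fitplate(gs,p0,zfix=None,it=8):
    p=p0.copy()
    for _ in range(it):
        E={n:edgeobs(n,g,p) for n,g in gs.items()}
        def f(p):
            R=Rp(p[3]);A=np.array([s[0] for s in S])@R.T+p[:3]
            r=[((proj(n,A)-(a+o[:,None]*d))*d).sum(1) for n,(a,d,o) in E.items()]
            r=np.concatenate(r)
            if zfix is not None: r=np.append(r,(p[2]-zfix)*1e5)
            return r
        s=least_squares(f,p,loss="soft_l1",f_scale=.3); p=s.x
    return p,np.sqrt(np.median(f(p)**2))
E
python3 - <<'E'
from plate import *
G={n:cv2.cvtColor(np.load(n+"0.npz")["im"],cv2.COLOR_RGB2GRAY).astype(float) for n in ["top","side"]}
p0=np.load("plate.npy")
for ns in (["top"],["side"],["top","side"]):
  for z in (None,.1205,.1225):
    p,r=fitplate({n:G[n] for n in ns},p0,z); print(ns,z,p[:3].round(4),np.degrees(p[3]).round(2),r.round(3))
    if len(ns)==2 and z is None: np.save("plate.npy",p)
# depth based plate height: plane fit to plate-only pixels and panel
p=np.load("plate.npy");R=Rp(p[3])
for n in G:
    X,uv=cloud(n,np.load(n+"0.npz")["d"],300,200,1,1) if 0 else cloud(n,np.load(n+"0.npz")["d"],310,500,170,370)
    L=(X-p[:3])@R; k=(abs(L[:,0])<.040)&(abs(L[:,1])<.040)&(np.hypot(L[:,0],L[:,1])>.02)&(abs(L[:,2])<.01)
    k2=(abs(L[:,0])<.055)&(abs(L[:,1])<.055)&(np.maximum(abs(L[:,0]),abs(L[:,1]))>.046)&(abs(L[:,2])<.01)
    k3=(np.hypot(L[:,0],L[:,1])<.02)&(L[:,2]>.006)
    print(n,"plate dz",np.median(L[k,2]),k.sum(),"panel",np.median(L[k2,2]),"shaft pts",k3.sum(),L[k3].mean(0),np.percentile(L[k3,2],[50,90,98]) if k3.sum() else "")
E
```

```text
['top'] None [ 0.5291 -0.1568  0.1216] -11.12 0.092
['top'] 0.1205 [ 0.5293 -0.1571  0.1205] -11.11 0.077
['top'] 0.1225 [ 0.529  -0.1566  0.1225] -11.09 0.094
['side'] None [ 0.531  -0.1536  0.1198] -11.27 0.137
['side'] 0.1205 [ 0.5308 -0.1541  0.1205] -11.3 0.141
['side'] 0.1225 [ 0.5304 -0.1557  0.1225] -11.37 0.161
['top', 'side'] None [ 0.5293 -0.1564  0.1232] -11.05 0.205
['top', 'side'] 0.1205 [ 0.5298 -0.1561  0.1205] -11.4 0.545
['top', 'side'] 0.1225 [ 0.5294 -0.1563  0.1225] -11.14 0.249
top plate dz 0.0020017557724310124 1993 panel -0.00109338626818394 shaft pts 87 [-9.35800676e-05  2.57222782e-04  1.62706897e-02] [0.01826734 0.02113845 0.02186064]
side plate dz -0.00029640366155964646 1269 panel -0.003108106495473745 shaft pts 56 [ 0.00103196 -0.00231253  0.01459098] [0.01628446 0.0186219  0.0199438 ]
```

```bash
cat > flat.py <<'E'
from plate import *
def layers(n,p,phi,rc,hc,off,x0,y0,w,ss):
    R=Rp(p[3]); e=np.array([np.sin(phi),np.cos(phi)]); q=np.array([-e[1],e[0]])
    a0=np.arccos(2.5/7.5); a=np.linspace(a0,2*np.pi-a0,60)
    def ring(r,z,ang): 
        xy=np.cos(ang)[:,None]*e+np.sin(ang)[:,None]*q; return np.c_[r*xy,np.full(len(ang),z)]
    D0=ring(.0075,hc,a);D1=ring(.0075,.015,a);D2=ring(.0068,.018,a)
    def P2(X): return (proj(n,X@R.T+p[:3])+off-[x0,y0]+.5)*ss
    full=np.linspace(0,2*np.pi,60)
    M=np.zeros((w*ss,w*ss),np.uint8)
    f=lambda X,v: cv2.fillPoly(M,[np.round(P2(X)).astype(np.int32)],v)
    if hc>0:
        A,B=P2(ring(rc,0,full)),P2(ring(rc,hc,full)); h=cv2.convexHull(np.r_[A,B].astype(np.float32)); cv2.fillPoly(M,[np.round(h).astype(np.int32)],1)
    f(ring(rc,hc,full),2)
    # side
    h=cv2.convexHull(np.r_[P2(D0),P2(D2)].astype(np.float32)); cv2.fillPoly(M,[np.round(h).astype(np.int32)],3)
    # flat face if facing the camera
    fl=np.array([D0[0],D1[0],D2[0],D2[-1],D1[-1],D0[-1]])
    K,Di,Rc,t=P(n); c=-Rc.T@t; nf=R@np.r_[e,0]
    vis=(c-p[:3])@nf>0
    if vis: f(fl,4)
    f(D2,5)
    return M,vis
def score(n,g,p,phi,rc,hc,off,w=26,ss=8):
    c=proj(n,p[:3]+Rp(p[3])[:,2]*.008)[0]; x0,y0=int(c[0])-w//2,int(c[1])-w//2
    M,vis=layers(n,p,phi,rc,hc,off,x0,y0,w,ss)
    F=np.stack([gaussian_filter((M==k).astype(float),ss*.7).reshape(w,ss,w,ss).mean((1,3)).ravel() for k in range(6)],1)
    T=g[y0:y0+w,x0:x0+w].ravel(); sol=np.linalg.lstsq(F,T,rcond=1e-3)[0]; sol=np.clip(sol,15,255)
    r=F@sol-T; return np.sqrt((r**2).mean()),sol,(F@sol).reshape(w,w),T.reshape(w,w)
E
python3 - <<'E'
from flat import *
import itertools
from scipy.optimize import minimize
G={n:cv2.cvtColor(np.load(n+"0.npz")["im"],cv2.COLOR_RGB2GRAY).astype(float) for n in ["top","side"]}
p=np.load("plate.npy"); outs=[]
for n in G:
    pn,_=fitplate({n:G[n]},p,p[2]-.0007)
    L=[]
    for ph in range(30,135,10):
        best=None
        for rc,hc in itertools.product((.009,.010,.011,.0125),(0,.002,.004,.006)):
            v,s,_,_=score(n,G[n],pn,np.radians(ph),rc,hc,np.zeros(2))
            if best is None or v<best[0]: best=(v,rc,hc)
        f=lambda q: score(n,G[n],pn,np.radians(ph),q[0]/100,q[1]/100,np.array(q[2:]))[0]
        m=minimize(f,[best[1]*100,best[2]*100,0,0],method="Nelder-Mead",options=dict(maxiter=120,initial_simplex=np.array([[best[1]*100,best[2]*100,0,0]]+[[best[1]*100+.1*(i==0),best[2]*100+.15*(i==1),.6*(i==2),.6*(i==3)] for i in range(4)])))
        L.append((m.fun,ph,m.x)); print(n,ph,m.fun.round(2),m.x.round(2))
    b=min(L,key=lambda a:a[0]); v,s,A,B=score(n,G[n],pn,np.radians(b[1]),b[2][0]/100,b[2][1]/100,b[2][2:]); print(s.round())
    outs.append(np.hstack([A,B]))
o=np.vstack(outs); cv2.imwrite("pics/flat0.png",cv2.resize(np.clip(o,0,255).astype(np.uint8),None,fx=10,fy=10,interpolation=cv2.INTER_CUBIC))
E
```

```text
Traceback (most recent call last):
  File "flat.py", line 26, in score
    M,vis=layers(n,p,phi,rc,hc,off,x0,y0,w,ss)
          ~~~~~~^^^^^^^^^^^^^^^^^^^^^^^^^^^^^^
  File "flat.py", line 16, in layers
    h=cv2.convexHull(np.r_[P2(D0),P2(D2)].astype(np.float32)); cv2.fillPoly(M,[np.round(h).astype(np.int32)],3)
                           ~~^^^^
  File "flat.py", line 8, in P2
    def P2(X): return (proj(n,X@R.T+p[:3])+off-[x0,y0]+.5)*ss
                       ~~~~^^^^^^^^^^^^^^^
  File "h.py", line 6, in proj
    K,D,R,t=P(n); X=np.atleast_2d(X).astype(float)
            ~^^^
  File "h.py", line 4, in P
    p=camera_params(n); return p["mtx"],p["dist"],p["R"],p["t"]
ValueError: time passes only in moves, steps and waits
```

```bash
python3 - <<'E'
from workcell import camera_params, sensors
import pickle
pickle.dump({n:dict(camera_params(n)) for n in ["top","side"]},open("cp.pkl","wb")); print(sensors.state()["clock"])
E
sed -i 's/^from workcell.*/import pickle\nCP=pickle.load(open("\.\/cp.pkl","rb"))/; s/p=camera_params(n)/p=CP[n]/' h.py
cat > runflat.py <<'E'
from flat import *
import itertools
from scipy.optimize import minimize
G={n:cv2.cvtColor(np.load(n+"0.npz")["im"],cv2.COLOR_RGB2GRAY).astype(float) for n in ["top","side"]}
p=np.load("plate.npy"); outs=[]
for n in G:
    pn,_=fitplate({n:G[n]},p,p[2]-.0007)
    L=[]
    for ph in range(30,135,10):
        best=None
        for rc,hc in itertools.product((.009,.010,.011,.0125),(0,.002,.004,.006)):
            v,s,_,_=score(n,G[n],pn,np.radians(ph),rc,hc,np.zeros(2))
            if best is None or v<best[0]: best=(v,rc,hc)
        f=lambda q: score(n,G[n],pn,np.radians(ph),q[0]/100,q[1]/100,np.array(q[2:]))[0]
        m=minimize(f,[best[1]*100,best[2]*100,0,0],method="Nelder-Mead",options=dict(maxiter=120,initial_simplex=np.array([[best[1]*100,best[2]*100,0,0]]+[[best[1]*100+.1*(i==0),best[2]*100+.15*(i==1),.6*(i==2),.6*(i==3)] for i in range(4)])))
        L.append((m.fun,ph,m.x)); print(n,ph,m.fun.round(2),m.x.round(2))
    b=min(L,key=lambda a:a[0]); v,s,A,B=score(n,G[n],pn,np.radians(b[1]),b[2][0]/100,b[2][1]/100,b[2][2:]); print(s.round())
    outs.append(np.hstack([A,B]))
o=np.vstack(outs); cv2.imwrite("pics/flat0.png",cv2.resize(np.clip(o,0,255).astype(np.uint8),None,fx=10,fy=10,interpolation=cv2.INTER_CUBIC))
E
python3 runflat.py
```

```text
0.9
top 30 4.98 [1.16 0.09 0.11 0.06]
top 40 4.34 [1.15 0.08 0.06 0.1 ]
top 50 4.05 [1.14 0.11 0.08 0.06]
top 60 3.95 [ 1.15  0.16 -0.01 -0.01]
top 70 3.84 [1.14 0.16 0.07 0.03]
top 80 4.52 [1.15 0.06 0.09 0.11]
top 90 5.18 [1.14 0.16 0.09 0.13]
top 100 5.7 [1.15 0.14 0.18 0.14]
top 110 5.99 [ 1.17 -0.02  0.15  0.22]
top 120 6.38 [ 1.17 -0.04  0.25  0.29]
top 130 6.68 [1.17 0.06 0.22 0.19]
[ 44. 124. 136.  15. 105. 134.]
side 30 28.97 [ 1.09  0.16 -0.14 -0.77]
side 40 28.67 [ 1.09  0.28  0.11 -0.54]
side 50 28.05 [ 1.11  0.22  0.05 -0.48]
side 60 27.41 [ 1.12  0.19 -0.03 -0.41]
side 70 27.43 [ 1.1   0.17 -0.12 -0.43]
side 80 27.68 [ 1.1   0.23 -0.06 -0.22]
side 90 28.1 [ 1.13  0.21 -0.04 -0.13]
side 100 28.56 [ 1.12  0.19 -0.17 -0.2 ]
side 110 28.93 [ 1.11  0.23 -0.18 -0.1 ]
side 120 29.34 [ 1.13  0.19 -0.07 -0.07]
side 130 29.69 [ 1.12  0.18 -0.2  -0.21]
[ 27. 139. 148.  82. 250. 161.]
```

View pics/flat0.png

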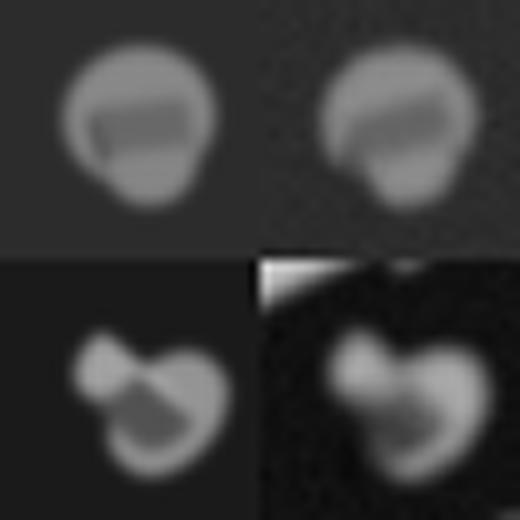

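```bash
sed -i 's/    T=g\[y0/    yy,xx=np.mgrid[:w,:w]; m=(np.hypot(xx-w\/2,yy-w\/2)<11).ravel().astype(float)\n    T=g[y0/; s/lstsq(F,T/lstsq(F*m[:,None],T*m/; s/r=F@sol-T;/r=(F@sol-T)*m;/' flat.py
sed -i 's/range(30,135,10)/range(42,92,4)/' runflat.py; python3 runflat.py
```

```text
top 42 4.16 [1.14 0.16 0.08 0.01]
top 46 4.01 [1.14 0.13 0.05 0.01]
top 50 3.95 [1.16 0.08 0.08 0.07]
top 54 3.92 [1.15 0.09 0.06 0.05]
top 58 3.86 [1.15 0.11 0.04 0.01]
top 62 3.87 [ 1.15  0.13  0.06 -0.05]
top 66 3.51 [1.15 0.11 0.04 0.02]
top 70 3.63 [1.14 0.12 0.08 0.02]
top 74 3.93 [1.15 0.12 0.1  0.09]
top 78 4.2 [1.14 0.11 0.11 0.06]
top 82 4.48 [1.15 0.13 0.1  0.08]
top 86 4.87 [ 1.17  0.12  0.02 -0.01]
top 90 5.02 [1.14 0.14 0.09 0.1 ]
[ 45.  91. 137.  15. 105. 135.]
side 42 11.84 [ 1.15  0.09 -0.22 -0.72]
side 46 11.61 [ 1.14  0.15 -0.08 -0.54]
side 50 11.01 [ 1.11  0.15 -0.08 -0.53]
side 54 10.81 [ 1.13  0.22  0.02 -0.45]
side 58 9.89 [ 1.13  0.2   0.02 -0.37]
side 62 9.23 [ 1.13  0.14 -0.21 -0.51]
side 66 9.47 [ 1.12  0.26 -0.07 -0.38]
side 70 9.32 [ 1.14  0.2  -0.16 -0.32]
side 74 9.39 [ 1.15  0.13 -0.18 -0.37]
side 78 9.84 [ 1.14  0.18 -0.07 -0.26]
side 82 10.01 [ 1.13  0.18 -0.14 -0.29]
side 86 10.58 [ 1.14  0.2  -0.11 -0.23]
side 90 10.92 [ 1.13  0.23 -0.22 -0.18]
[ 20. 181. 147.  82. 205. 160.]
```

View pics/flat0.png

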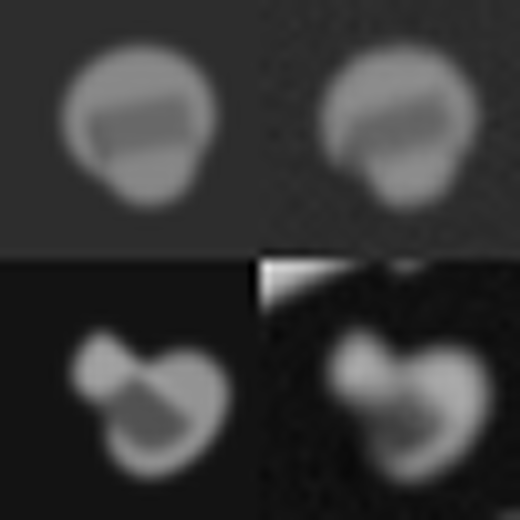

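drive_tool --pt "0.12 0.25 0 0 0 1 0" --pt "0.12 0.25 0 0 0 1 0" --pt "0.12 0.25 0 0 0 1 0" --pt "0.12 0.25 0 0 0 1 0" --pt "0.12 0.25 0 0 0 1 0"

```text
clock: 1.52
ee_pos: [0.2973, -0.2686, 0.2317]
eef_rot: [0.911, 0.414, 0.0, 0.0]
wrist_force: [0.1, -0.0, 0.9]
width: 1.003
```

```bash
cat > st.py <<'E'
from workcell import sensors
import numpy as np
from scipy.spatial.transform import Rotation as Ro
s=sensors.state(); R=Ro.from_quat(s["eef_rot"]).as_matrix()
print("t",round(s["clock"],2),"pos",s["ee_pos"].round(4),"q",np.round(s["joint_positions"],3),"F",s["wrist_force"].round(1),"M",s["moment"].round(2),"w",round(s["width"],3))
print("x",R[:,0].round(3),"az",np.degrees(np.arctan2(R[1,0],R[0,0])).round(1),"z",R[:,2].round(3))
E
python3 st.py
```

```text
t 1.52 pos [ 0.2973 -0.2686  0.2317] q [-0.735 -0.267 -0.151  1.686  0.     1.554] F [ 0.1 -0.   0.9] M [-0.08  0.03  0.03] w 1.003
x [0.658 0.753 0.   ] az 48.9 z [ 0.001 -0.001 -1.   ]
```

drive_tool --pt "0.13 0.25 0 0 0 1 0" --pt "0.13 0.25 0 0 0 1 0" --pt "0.13 0.25 0 0 0 1 0" --pt "0.13 0.25 0 0 0 1 0" --pt "0.13 0.25 0 0 0 1 0"

```text
clock: 2.15
ee_pos: [0.4273, -0.0183, 0.2313]
eef_rot: [0.772, 0.635, 0.0, 0.0]
wrist_force: [0.1, -0.5, -0.4]
width: 0.998
```

drive_tool --pt "0.124 0.25 -0.1 0 0 1 0" --pt "0.124 0.25 -0.1 0 0 1 0" --pt "0.124 0.25 -0.1 0 0 1 0" --pt "0.124 0.25 -0.1 0 0 1 0" --pt "0.124 0.25 -0.1 0 0 1 0"

```text
clock: 2.78
ee_pos: [0.5509, 0.2313, 0.1299]
eef_rot: [0.582, 0.813, -0.0, -0.0]
wrist_force: [0.7, -0.7, 0.7]
width: 1.003
```

```bash
python3 st.py
```

```text
t 2.77 pos [0.5509 0.2313 0.1299] q [0.398 0.187 0.091 1.476 0.    1.64 ] F [ 0.7 -0.7  0.7] M [-0.03  0.02 -0.02] w 1.003
x [-0.322  0.947  0.   ] az 108.8 z [-0.001 -0.    -1.   ]
```

drive_tool --pt "0 0 -0.06 0 0 0 0.3" --pt "0 0 -0.107 0 0 0 0.5" --pt "0 0 -0.107 0 0 0 0.5" --pt "0 0 -0.107 0 0 0 0.5" --pt "0 0 -0.107 0 0 0 0.5"

```text
clock: 3.4
ee_pos: [0.5521, 0.2296, 0.0272]
eef_rot: [0.583, 0.813, 0.002, 0.001]
wrist_force: [1.1, -0.5, 0.1]
width: 0.497
```

```bash
python3 - <<'E'
from workcell import camera
import cv2
for n,(x,y) in {"top":(201,225),"side":(319,205)}.items():
    im,_=camera(n); r=50
    cv2.imwrite(f"pics/{n}1.png",cv2.resize(im[y-r:y+r,x-r:x+r,::-1],(500,500),interpolation=cv2.INTER_CUBIC))
E
python3 st.py
```

```text
t 3.5 pos [0.5516 0.2294 0.0264] q [ 0.394  0.213 -0.079  1.275  0.     1.638] F [ 0.  -0.4 -0.4] M [ 0.05 -0.01 -0.04] w 0.501
x [-0.321  0.947  0.   ] az 108.7 z [ 0.003  0.001 -1.   ]
```

View pics/side1.png

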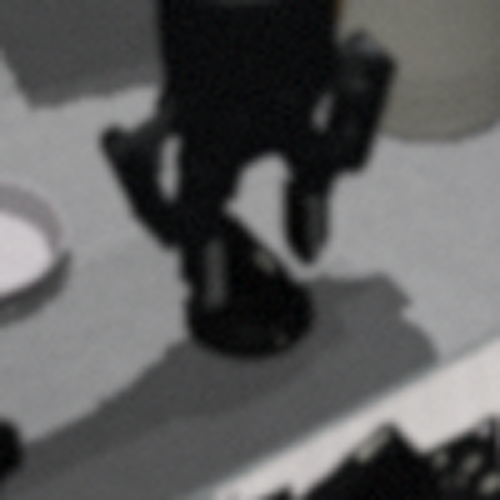

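View pics/top1.png

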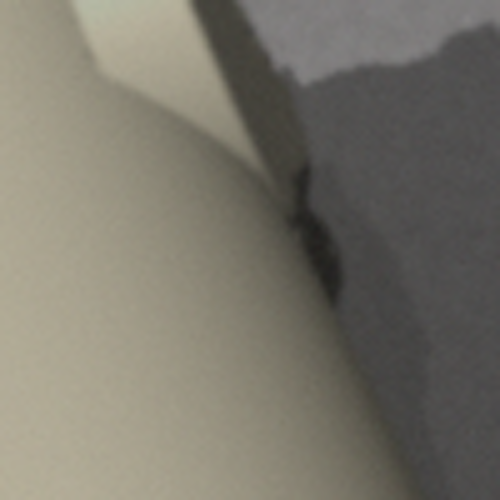

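drive_tool --pt "0 0 0 0 0 0 0.5" --pt "0 0 0 0 0 0 0.5"

```text
clock: 3.75
ee_pos: [0.5507, 0.2291, 0.0247]
eef_rot: [0.583, 0.813, 0.0, 0.0]
wrist_force: [-0.0, -0.1, -0.4]
width: 0.501
```

```bash
python3 st.py
```

```text
t 3.75 pos [0.5507 0.2291 0.0247] q [ 0.394  0.214 -0.081  1.275 -0.     1.638] F [-0.  -0.1 -0.4] M [-0.02  0.02  0.03] w 0.501
x [-0.321  0.947  0.   ] az 108.7 z [ 0.  0. -1.]
```

drive_tool --pt "0.001 0.002 -0.002 0 0 0 0.5" --pt "0.001 0.002 -0.002 0 0 0 0.5" --pt "0.001 0.002 -0.002 0 0 0 1" --pt "0.001 0.002 -0.002 0 0 0 1" --pt "0.001 0.002 -0.002 0 0 0 1"

```text
clock: 4.38
ee_pos: [0.5516, 0.2311, 0.0224]
eef_rot: [0.583, 0.813, 0.0, 0.0]
wrist_force: [-0.6, -0.3, 1.0]
width: 0.166
```

drive_tool --pt "0 0 0 0 0 0 1" --pt "0 0 0 0 0 0 1" --pt "0 0 0 0 0 0 1"

```text
clock: 4.75
ee_pos: [0.5517, 0.2311, 0.0224]
eef_rot: [0.583, 0.813, 0.0, 0.0]
wrist_force: [-0.5, 1.0, 2.6]
width: 0.162
```

```bash
python3 st.py
```

```text
t 4.75 pos [0.5517 0.2311 0.0224] q [ 0.397  0.22  -0.079  1.272 -0.     1.641] F [-0.5  1.   2.6] M [-0.02  0.01 -0.02] w 0.162
x [-0.321  0.947 -0.   ] az 108.7 z [ 0.  0. -1.]
```

drive_tool --pt "0 0 0.05 0 0 0 1" --pt "0 0 0.11 0 0 0.2 1" --pt "0 -0.04 0.17 0 0 0.6 1" --pt "-0.02 -0.1 0.23 0 0 0.92 1" --pt "-0.02 -0.1 0.23 0 0 0.92 1"

```text
clock: 5.38
ee_pos: [0.5314, 0.1296, 0.2549]
eef_rot: [0.371, 0.929, 0.001, 0.001]
wrist_force: [0.2, 1.5, -1.1]
width: 0.161
```

drive_tool --pt "-0.02 -0.06 0 0 0 0.36 1" --pt "-0.04 -0.12 0 0 0 0.7 1" --pt "-0.05 -0.14 0 0 0 0.92 1" --pt "-0.05 -0.14 0 0 0 0.92 1" --pt "-0.05 -0.14 0 0 0 0.92 1"

```text
clock: 6.0
ee_pos: [0.4817, -0.0087, 0.2522]
eef_rot: [0.141, 0.99, 0.0, -0.0]
wrist_force: [0.4, 0.2, -1.1]
width: 0.163
```

drive_tool --pt "-0.01 -0.05 0 0 0 0.36 1" --pt "-0.02 -0.1 0 0 0 0.7 1" --pt "-0.02 -0.134 0 0 0 0.93 1" --pt "-0.02 -0.134 0 0 0 0.93 1" --pt "-0.02 -0.134 0 0 0 0.93 1"

```text
clock: 6.62
ee_pos: [0.4619, -0.1421, 0.252]
eef_rot: [-0.102, 0.995, 0.0, -0.0]
wrist_force: [-0.3, 1.1, -1.1]
width: 0.163
```

```bash
python3 st.py
```

```text
t 6.62 pos [ 0.4619 -0.1421  0.252 ] q [-0.299 -0.063  0.065  1.699  0.    -0.504] F [-0.3  1.1 -1.1] M [-0.01 -0.01 -0.  ] w 0.163
x [-0.979 -0.204  0.   ] az -168.3 z [-0.001  0.001 -1.   ]
```

drive_tool --pt "0 0 0 -0.06 -0.3 0 1" --pt "0 0 0 -0.1123 -0.5724 0 1" --pt "0 0 0 -0.1123 -0.5724 0 1"

```text
clock: 7.0
ee_pos: [0.46, -0.1411, 0.2524]
eef_rot: [-0.102, 0.983, -0.045, 0.147]
wrist_force: [0.1, 0.5, -0.2]
width: 0.161
```

drive_tool --pt "0 0 0 -0.06 -0.3 0 1" --pt "0 0 0 -0.1123 -0.5724 0 1" --pt "0 0 -0.03 -0.1123 -0.5724 0 1" --pt "0 0 -0.03 -0.1123 -0.5724 0 1" --pt "0 0 -0.03 -0.1123 -0.5724 0 1"

```text
clock: 7.62
ee_pos: [0.4624, -0.1426, 0.2236]
eef_rot: [-0.098, 0.949, -0.088, 0.287]
wrist_force: [-0.5, 0.6, -1.2]
width: 0.161
```

```bash
cat >> st.py <<'E'
p=np.array([.5295,-.1560,.1225]);ps=np.radians(-11.1)
import sys; sys.path.insert(0,'.')
from plate import Rp
Rpl=Rp(ps); L=(s["ee_pos"]-p)@Rpl; H=-R[:,0]@Rpl; 
print("in plate: TCP",L.round(4),"axis",(-R[:,2]@Rpl).round(4),"phi(cw from OFF)",np.degrees(np.arctan2(H[0],H[1])).round(2),"F plate",(s["wrist_force"]@Rpl).round(1),"M",(s["moment"]@Rpl).round(2))
E
python3 st.py;  python3 - <<'E'
from workcell import camera
import cv2, numpy as np
for n,(x,y) in {"top":(430,250),"side":(340,270)}.items():
    im,d=camera(n); r=80; np.savez(n+"2.npz",im=im,d=d)
    cv2.imwrite(f"pics/{n}2.png",cv2.resize(im[y-r:y+r,x-r:x+r,::-1],(600,600),interpolation=cv2.INTER_CUBIC))
E
```

```text
t 7.62 pos [ 0.4624 -0.1426  0.2236] q [-0.353 -0.702 -0.588  1.081  0.092 -0.531] F [-0.5  0.6 -1.2] M [0.12 0.58 0.  ] w 0.161
x [-0.815 -0.237 -0.528] az -163.8 z [ 0.562 -0.11  -0.82 ]
in plate: TCP [0.0019 0.0002 0.1221] axis [ 7.e-04 -7.e-04  1.e+00] phi(cw from OFF) 67.06 F plate [-1.2  0.5 -0.6] M [ 0.01  0.59 -0.  ]
```

View pics/side2.png

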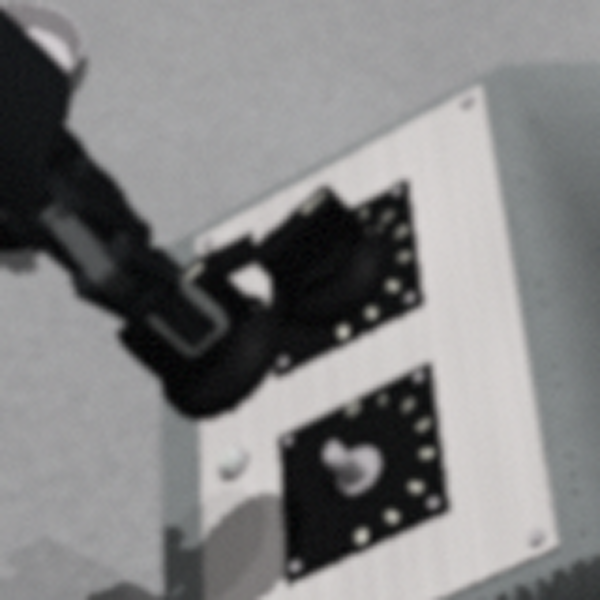

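View pics/top2.png

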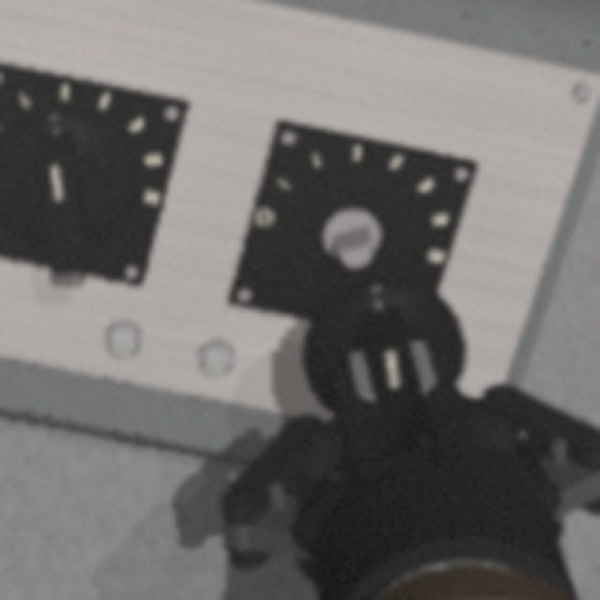

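```bash
cat > skirt.py <<'E'
from plate import *
import sys
def skirt(n,g,p,c0,R,hbase=-.0224,rad=.030,zs=(0,.010)):
    # c0: TCP guess in plate frame p ; returns fitted xy offset in plate coords
    Rpl=Rp(p[3]); ang=np.radians(np.arange(0,360,4)); c=c0.copy()
    for it in range(10):
        def outline(c):
            pts=[]; 
            for z in zs:
                pts.append(np.c_[rad*np.cos(ang),rad*np.sin(ang),np.full(len(ang),z)])
            return [proj(n,(c+[0,0,hbase]+q)@Rpl.T+p[:3]) for q in pts]
        A,B=outline(c); hull=cv2.convexHull(np.r_[A,B].astype(np.float32)).reshape(-1,2)
        ctr=hull.mean(0)
        # sample hull points which are vertices; normals from neighbours
        nx=np.roll(hull,-1,0)-np.roll(hull,1,0); d=np.c_[nx[:,1],-nx[:,0]]; d/=np.linalg.norm(d,axis=1)[:,None]
        d*=np.sign((d*(hull-ctr)).sum(1))[:,None]
        rng=6 if it<4 else 3
        k=np.arange(-rng,rng+.01,.1); O=[];Dn=[];W=[]
        for a,di in zip(hull,d):
            q=a+k[:,None]*di; v=gaussian_filter(map_coordinates(g,[q[:,1],q[:,0]],order=1),3); gr=np.gradient(v)/.1
            i=np.argmax(gr)
            if gr[i]>14 and 3<i<len(k)-4: O.append(a+k[i]*di);Dn.append(di);W.append(k[i])
        O=np.array(O);Dn=np.array(Dn)
        if len(O)<8: print("few",len(O)); return None
        J=[]
        for e in np.eye(3)[:2]*1e-4:
            A2,B2=outline(c+e); J.append(((A2-A).mean(0))/1e-4)
        J=np.array(J) # 2x2 px per m
        M=Dn@J.T; w=np.array(W); keep=np.ones(len(w),bool)
        for _ in range(4):
            s=np.linalg.lstsq(M[keep],w[keep],rcond=None)[0]; r=w-M@s; keep=abs(r)<max(.4,2*np.median(abs(r)))
        c[:2]+=s
    return c,keep.sum(),len(w),np.median(abs(r[keep])),O,np.linalg.svd(M[keep])[1]
E
cat > meas.py <<'E'
from skirt import *
from scipy.spatial.transform import Rotation as Ro
def run(tag,tcp,R):
    pn={}; P0=np.load("plate.npy"); G0={n:cv2.cvtColor(np.load(n+"0.npz")["im"],cv2.COLOR_RGB2GRAY).astype(float) for n in ["top","side"]}
    for n in ["top","side"]:
        im=np.load(f"{n}{tag}.npz")["im"]; g=cv2.cvtColor(im,cv2.COLOR_RGB2GRAY).astype(float)
        p,_=fitplate({n:G0[n]},P0,.1225); p[3]=np.radians(-11.1)
        c0=(tcp-p[:3])@Rp(p[3]); s=skirt(n,g,p,c0,R)
        print(n,"plate",p[:3].round(4),"TCP in it",c0.round(4))
        if s:
            print("   handle axis fit",s[0].round(4),"diff",((s[0]-c0)[:2]*1e3).round(2),"n",s[1:3],"med",s[3].round(2),"sv",s[5][:2].round())
            o=im[:,:,::-1].copy(); o=cv2.resize(o,None,fx=4,fy=4,interpolation=cv2.INTER_CUBIC)
            for q in s[4]: cv2.circle(o,tuple(int(v) for v in (q+.5)*4),2,(0,0,255),-1)
            m=s[4].mean(0)*4; x,y=int(m[0]),int(m[1]); cv2.imwrite(f"pics/{n}{tag}fit.png",o[max(0,y-250):y+250,max(0,x-250):x+250])
E
python3 - <<'E'
from meas import *
from workcell import sensors
s=sensors.state(); print(s["clock"],s["ee_pos"]); run(2,s["ee_pos"],None)
E
```

```text
7.725 [ 0.46239032 -0.14283444  0.22364116]
top plate [ 0.529  -0.1566  0.1225] TCP in it [0.0023 0.0007 0.1218]
   handle axis fit [2.600e-03 1.000e-04 1.218e-01] diff [ 0.26 -0.56] n (np.int64(33), 46) med 0.38 sv [3583. 1911.]
side plate [ 0.5304 -0.1557  0.1225] TCP in it [ 0.0013 -0.0005  0.1225]
   handle axis fit [-0.0007 -0.0022  0.1225] diff [-2.07 -1.71] n (np.int64(32), 54) med 0.19 sv [2361. 1476.]
```

```bash
python3 -c "
import cv2,numpy as np
a=cv2.imread('pics/top2fit.png');b=cv2.imread('pics/side2fit.png')
a=cv2.resize(a,(400,400));b=cv2.resize(b,(400,400));cv2.imwrite('pics/fit2.png',np.hstack([a,b]))"
```

```text
(no output)
```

View pics/fit2.png

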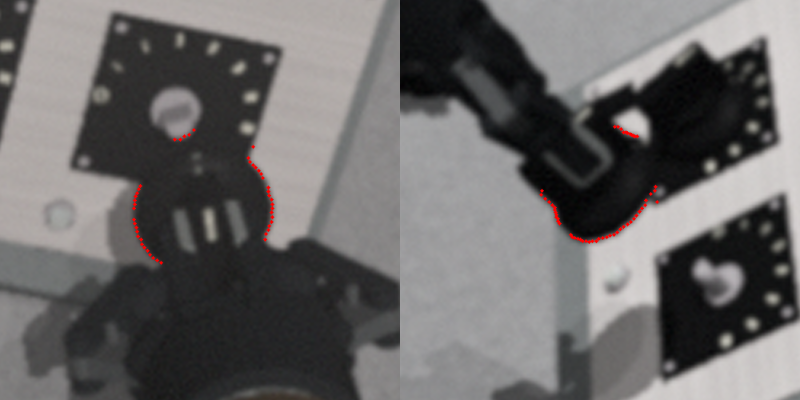

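```bash
cat > joint.py <<'E'
from plate import *
ANG=np.radians(np.arange(0,360,3))
def outline(n,p,c,ax=None,rad=.030,zs=(0,.010)):
    Rpl=Rp(p[3]); pts=[np.c_[rad*np.cos(ANG),rad*np.sin(ANG),np.full(len(ANG),z)] for z in zs]
    q=np.vstack([proj(n,(c+x)@Rpl.T+p[:3]) for x in pts])
    return cv2.convexHull(q.astype(np.float32)).reshape(-1,2).astype(float)
def sel(n,d): return abs(d[0])>.6 if n=="top" else d[1]>0
def observe(n,g,p,c,rng,thr=14):
    h=outline(n,p,c); ctr=h.mean(0); nx=np.roll(h,-1,0)-np.roll(h,1,0); d=np.c_[nx[:,1],-nx[:,0]]; d/=np.linalg.norm(d,axis=1)[:,None]; d*=np.sign((d*(h-ctr)).sum(1))[:,None]
    k=np.arange(-rng,rng+.01,.1); O=[]
    for a,di in zip(h,d):
        if not sel(n,di): continue
        q=a+k[:,None]*di; v=gaussian_filter(map_coordinates(g,[q[:,1],q[:,0]],order=1),3); gr=np.gradient(v)/.1; i=np.argmax(gr)
        if gr[i]>thr and 3<i<len(k)-4: O.append(a+k[i]*di)
    return np.array(O)
def dist(h,O):  # signed distance point to polygon
    hh=h.astype(np.float32).reshape(-1,1,2); return np.array([cv2.pointPolygonTest(hh,(float(o[0]),float(o[1])),True) for o in O])
def plates():
    P0=np.load("plate.npy"); out={}
    for n in ["top","side"]:
        g=cv2.cvtColor(np.load(n+"0.npz")["im"],cv2.COLOR_RGB2GRAY).astype(float); p,_=fitplate({n:g},P0,.1225); p[3]=np.radians(-11.1)
        q,_=fitplate({n:g},p,.1225); out[n]=p
    return out
def joint(tag,c0,verbose=True):
    PL=plates(); g={n:cv2.cvtColor(np.load(f"{n}{tag}.npz")["im"],cv2.COLOR_RGB2GRAY).astype(float) for n in PL}
    c=np.array(c0,float)
    for it in range(8):
        O={n:observe(n,g[n],PL[n],c,6 if it<3 else 3) for n in PL}
        f=lambda c: np.concatenate([dist(outline(n,PL[n],c),O[n]) for n in PL])
        s=least_squares(f,c,loss="soft_l1",f_scale=.3,diff_step=1e-3,x_scale=.01); c=s.x
    r=f(c); k=len(O["top"]); cov=np.linalg.inv(s.jac.T@s.jac)*np.median(abs(r))**2*5
    print("joint handle base in plate",c.round(4),"res top",np.median(abs(r[:k])).round(2),k,"side",np.median(abs(r[k:])).round(2),len(r)-k,"sd",np.sqrt(np.diag(cov)).round(4))
    # height-fixed, per camera
    for n in PL:
        f1=lambda xy: dist(outline(n,PL[n],np.r_[xy,c0[2]]),O[n]); s1=least_squares(f1,c0[:2],loss="soft_l1",f_scale=.3,diff_step=1e-3,x_scale=.01); print("  ",n,"at h",c0[2],s1.x.round(4))
    return c
E
python3 - <<'E'
from joint import *
joint(2,[.0015,0,.1221-.0224])
joint(2,[.0015,0,.1221-.0224+.003])
E
```

```text
joint handle base in plate [-0.0005 -0.0011  0.099 ] res top 0.71 53 side 0.36 53 sd [0.0008 0.0007 0.0008]
   top at h 0.0997 [ 0.0002 -0.0009]
   side at h 0.0997 [-0.0001 -0.0017]
joint handle base in plate [-0.0005 -0.0011  0.099 ] res top 0.72 53 side 0.36 53 sd [0.0008 0.0006 0.0008]
   top at h 0.1027 [0.0015 0.    ]
   side at h 0.1027 [ 0.002  -0.0048]
```

drive_tool --pt "0.021 -0.004 -0.03 0 0 0 1" --pt "0.043 -0.007 -0.061 0 0 0 1" --pt "0.043 -0.007 -0.061 0 0 0 1" --pt "0.043 -0.007 -0.061 0 0 0 1" --pt "0.043 -0.007 -0.061 0 0 0 1"

```text
clock: 8.35
ee_pos: [0.5047, -0.15, 0.163]
eef_rot: [-0.098, 0.948, -0.088, 0.288]
wrist_force: [0.2, 0.4, 0.1]
width: 0.161
```

```bash
python3 st.py;  cat > snap.py <<'E'
from workcell import camera
import cv2, numpy as np, sys
tag=sys.argv[1]; os=[]
for n,(x,y) in {"top":(440,240),"side":(345,305)}.items():
    im,d=camera(n); r=50; np.savez(n+tag+".npz",im=im,d=d)
    os.append(cv2.resize(im[y-r:y+r,x-r:x+r,::-1],(400,400),interpolation=cv2.INTER_CUBIC))
cv2.imwrite(f"pics/snap{tag}.png",np.clip(np.hstack(os)*1.3,0,255).astype(np.uint8))
E
python3 snap.py 3
python3 - <<'E'
from joint import *
joint(3,[.000,0,.024])
E
```

```text
t 8.35 pos [ 0.5047 -0.15    0.163 ] q [-0.332 -0.604 -0.657  0.91   0.079 -0.513] F [0.2 0.4 0.1] M [ 0.16  0.55 -0.  ] w 0.161
x [-0.815 -0.237 -0.529] az -163.8 z [ 0.564 -0.111 -0.818]
in plate: TCP [0.0023 0.0011 0.0478] axis [-1.6e-03  2.0e-04  1.0e+00] phi(cw from OFF) 67.08 F plate [ 0.1  0.5 -0. ] M [ 0.04  0.57 -0.03]
joint handle base in plate [ 0.0029 -0.0019  0.0281] res top 0.39 20 side 0.39 28 sd [0.0007 0.0005 0.0008]
   top at h 0.024 [ 0.0023 -0.0028]
   side at h 0.024 [-0.0004  0.0015]
```

View pics/snap3.png

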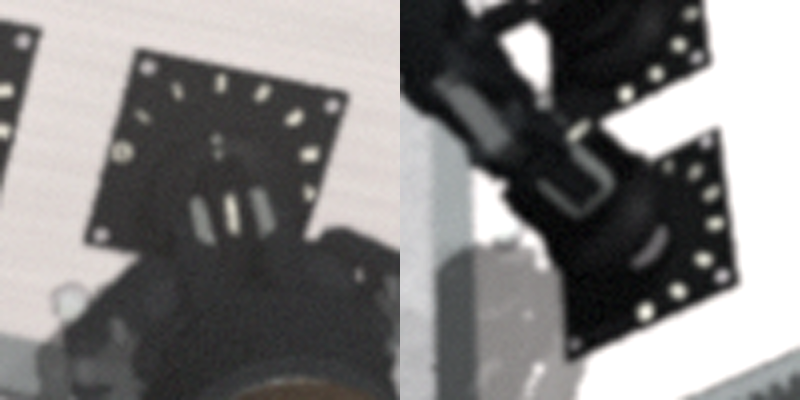

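drive_tool --pt "0.0017 -0.0003 -0.0025 0 0 0 1" --pt "0.0034 -0.0007 -0.0049 0 0 0 1" --pt "0.0034 -0.0007 -0.0049 0 0 0 1" --pt "0.0034 -0.0007 -0.0049 0 0 0 1"

```text
clock: 8.95
ee_pos: [0.5078, -0.1506, 0.1578]
eef_rot: [-0.098, 0.948, -0.088, 0.288]
wrist_force: [-15.2, 4.1, 11.1]
width: 0.164
```

```bash
python3 st.py
```

```text
t 8.95 pos [ 0.5078 -0.1506  0.1578] q [-0.33  -0.595 -0.661  0.897  0.078 -0.512] F [-15.2   4.1  11.1] M [0.43 1.77 0.1 ] w 0.164
x [-0.815 -0.237 -0.529] az -163.8 z [ 0.564 -0.111 -0.819]
in plate: TCP [0.002  0.0011 0.0417] axis [-1.1e-03  2.0e-04  1.0e+00] phi(cw from OFF) 67.08 F plate [-6.5  1.1 18.1] M [0.12 1.82 0.03]
```

drive_tool --pt "0.0011 -0.0002 -0.0016 0 0 0 1" --pt "0.0011 -0.0002 -0.0016 0 0 0 1" --pt "0.0011 -0.0002 -0.0016 0 0 0 1"

```text
clock: 9.32
ee_pos: [0.5086, -0.1508, 0.1574]
eef_rot: [-0.098, 0.948, -0.088, 0.288]
wrist_force: [-28.4, 6.6, 22.2]
width: 0.161
```

```bash
python3 st.py
```

```text
t 9.32 pos [ 0.5086 -0.1508  0.1574] q [-0.33  -0.593 -0.661  0.894  0.078 -0.512] F [-28.4   6.6  22.2] M [0.84 3.02 0.17] w 0.161
x [-0.815 -0.237 -0.529] az -163.8 z [ 0.564 -0.111 -0.818]
in plate: TCP [0.0024 0.0011 0.0409] axis [-1.7e-03  4.0e-04  1.0e+00] phi(cw from OFF) 67.08 F plate [-11.2   1.   34.9] M [0.29 3.13 0.  ]
```

Run:
```python
from joint import *
PL=plates(); c=np.array([-.0005,-.0011,.099]); os=[]
for n,(cx,cy) in {"top":(448,255),"side":(305,285)}.items():
    im=np.load(n+"2.npz")["im"]; g=cv2.cvtColor(im,cv2.COLOR_RGB2GRAY).astype(float)
    O=observe(n,g,PL[n],c,3); r=28; f=400/(2*r)
    o=cv2.resize(im[cy-r:cy+r,cx-r:cx+r,::-1],(400,400),interpolation=cv2.INTER_CUBIC); o=np.clip(o.astype(float)*1.5,0,255).astype(np.uint8)
    tr=lambda q: tuple(int(v) for v in (q-[cx-r,cy-r]+.5)*f)
    h=outline(n,PL[n],c)
    for a,b in zip(h,np.roll(h,-1,0)): cv2.line(o,tr(a),tr(b),(0,255,0),1)
    for q in O: cv2.circle(o,tr(q),2,(0,0,255),-1)
    os.append(o)
cv2.imwrite("pics/ov2.png",np.hstack(os))
```

```text
(no output)
```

View pics/ov2.png

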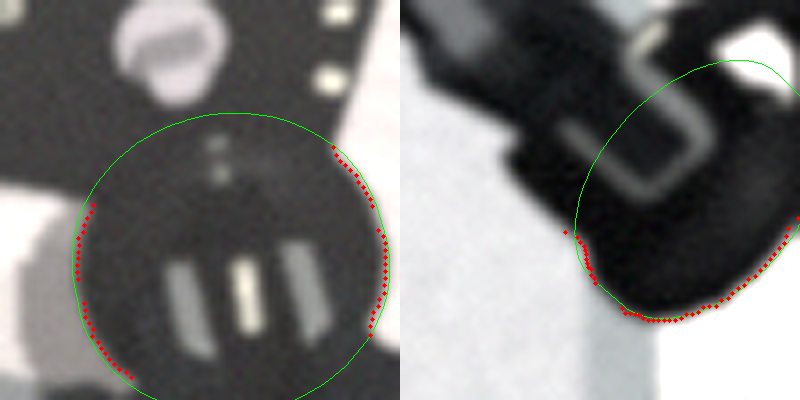

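```bash
cat > j2.py <<'E'
import joint as J
from joint import *
def run(tag,c0,sd=.4,zf=None):
    J.sel=lambda n,d: abs(d[0])>.6 if n=="top" else d[1]>sd
    PL=plates(); g={n:cv2.cvtColor(np.load(f"{n}{tag}.npz")["im"],cv2.COLOR_RGB2GRAY).astype(float) for n in PL}
    c=np.r_[c0,.0296]
    for it in range(8):
        O={n:J.observe(n,g[n],PL[n],c[:3],4 if it<3 else 2.5) for n in PL}
        f=lambda c: np.concatenate([dist(outline(n,PL[n],c[:3],rad=c[3]),O[n]) for n in PL]+[[] if zf is None else [(c[2]-zf)*1e5]])
        s=least_squares(f,c,loss="soft_l1",f_scale=.2,diff_step=1e-3,x_scale=[.01]*4); c=s.x
    r=f(c); k=len(O["top"]); print(tag,sd,c.round(4),np.median(abs(r[:k])).round(2),k,np.median(abs(r[k:])).round(2),len(r)-k)
if __name__=="__main__":
    for sd in (.3,.5,.7): run("2",[-.0005,-.0011,.099],sd)
    for z in (.0975,.099,.1005): run("2",[-.0005,-.0011,.099],.5,z)
E
python3 j2.py
```

```text
2 0.3 [-0.0012 -0.0017  0.0986  0.0291] 0.12 53 0.22 49
2 0.5 [-0.0013 -0.0017  0.0987  0.0291] 0.14 53 0.22 40
2 0.7 [-0.0013 -0.0017  0.0985  0.0291] 0.15 53 0.21 30
2 0.5 [-0.0014 -0.0016  0.0975  0.029 ] 0.15 53 0.39 41
2 0.5 [-0.0012 -0.0017  0.099   0.0291] 0.16 53 0.21 41
2 0.5 [-0.001  -0.0018  0.1005  0.0292] 0.25 53 0.61 41
```

drive_tool --pt "-0.0006 0.0009 0.0024 0 0 0 1" --pt "-0.0006 0.0009 0.0024 0 0 0 1" --pt "0.0003 0.0007 0.0012 0 0 0 1" --pt "0.0003 0.0007 0.0012 0 0 0 1"

```text
clock: 9.82
ee_pos: [0.5101, -0.1502, 0.1571]
eef_rot: [-0.098, 0.948, -0.088, 0.289]
wrist_force: [3.6, 0.5, 2.7]
width: 0.158
```

```bash
python3 st.py
```

```text
t 9.82 pos [ 0.5101 -0.1502  0.1571] q [-0.328 -0.59  -0.661  0.891  0.077 -0.51 ] F [3.6 0.5 2.7] M [ 0.06 -0.54  0.17] w 0.158
x [-0.814 -0.238 -0.53 ] az -163.7 z [ 0.565 -0.111 -0.818]
in plate: TCP [0.0033 0.002  0.0399] axis [-2.4e-03 -2.0e-04  1.0e+00] phi(cw from OFF) 67.06 F plate [4.4 1.2 0.2] M [ 0.24 -0.52  0.05]
```

drive_tool --pt "0.0008 -0.0002 -0.0012 0 0 0 1" --pt "0.0017 -0.0003 -0.0025 0 0 0 1" --pt "0.0017 -0.0003 -0.0025 0 0 0 1"

```text
clock: 10.2
ee_pos: [0.512, -0.1503, 0.1545]
eef_rot: [-0.099, 0.948, -0.088, 0.289]
wrist_force: [6.4, 0.9, 3.9]
width: 0.157
```

```bash
python3 st.py
```

```text
t 10.2 pos [ 0.512  -0.1503  0.1545] q [-0.327 -0.585 -0.663  0.884  0.077 -0.509] F [6.4 0.9 3.9] M [ 0.18 -1.14  0.34] w 0.157
x [-0.814 -0.238 -0.53 ] az -163.7 z [ 0.565 -0.11  -0.818]
in plate: TCP [0.0034 0.0022 0.0367] axis [-2.5e-03 -6.0e-04  1.0e+00] phi(cw from OFF) 67.05 F plate [ 7.3  2.1 -0.3] M [ 0.51 -1.08  0.05]
```

drive_tool --pt "0.0013 -0.0002 -0.0014 0 0 0 1" --pt "0.0026 -0.0004 -0.003 0 0 0 1" --pt "0.0038 -0.0006 -0.0046 0 0 0 1" --pt "0.0038 -0.0006 -0.0046 0 0 0 1"

```text
clock: 10.7
ee_pos: [0.5156, -0.1509, 0.1497]
eef_rot: [-0.098, 0.948, -0.088, 0.288]
wrist_force: [5.7, 0.8, 3.8]
width: 0.164
```

```bash
python3 st.py
```

```text
t 10.7 pos [ 0.5156 -0.1509  0.1497] q [-0.325 -0.574 -0.666  0.87   0.076 -0.508] F [5.7 0.8 3.8] M [ 0.17 -1.12  0.34] w 0.164
x [-0.814 -0.238 -0.53 ] az -163.7 z [ 0.565 -0.11  -0.818]
in plate: TCP [0.0036 0.0023 0.0306] axis [-1.9e-03 -6.0e-04  1.0e+00] phi(cw from OFF) 67.05 F plate [ 6.6  1.9 -0. ] M [ 0.51 -1.07  0.06]
```

drive_tool --pt "0.0013 -0.0002 -0.0014 0 0 0 1" --pt "0.0026 -0.0004 -0.0031 0 0 0 1" --pt "0.0037 -0.0006 -0.0047 0 0 0 1" --pt "0.0037 -0.0006 -0.0047 0 0 0 1"

```text
clock: 11.2
ee_pos: [0.5192, -0.1515, 0.1448]
eef_rot: [-0.098, 0.948, -0.088, 0.288]
wrist_force: [6.7, 2.5, 4.4]
width: 0.158
```

```bash
python3 st.py
```

```text
t 11.2 pos [ 0.5192 -0.1515  0.1448] q [-0.323 -0.563 -0.669  0.857  0.075 -0.507] F [6.7 2.5 4.4] M [ 0.25 -1.07  0.39] w 0.158
x [-0.814 -0.237 -0.529] az -163.7 z [ 0.564 -0.11  -0.818]
in plate: TCP [0.0038 0.0024 0.0246] axis [-1.5e-03 -5.0e-04  1.0e+00] phi(cw from OFF) 67.06 F plate [7.5 3.8 0.1] M [ 0.59 -1.    0.06]
```

drive_tool --pt "0.0011 -0.0002 -0.0016 0 0 0 1" --pt "0.0011 -0.0002 -0.0016 0 0 0 1"

```text
clock: 11.45
ee_pos: [0.5194, -0.1515, 0.1448]
eef_rot: [-0.098, 0.948, -0.088, 0.288]
wrist_force: [-21.1, 8.2, 22.7]
width: 0.161
```

```bash
python3 st.py
```

```text
t 11.45 pos [ 0.5194 -0.1515  0.1448] q [-0.323 -0.562 -0.668  0.857  0.075 -0.506] F [-21.1   8.2  22.7] M [0.99 1.52 0.56] w 0.161
x [-0.815 -0.237 -0.529] az -163.8 z [ 0.564 -0.11  -0.818]
in plate: TCP [0.004  0.0024 0.0244] axis [-1.3e-03 -4.0e-04  1.0e+00] phi(cw from OFF) 67.07 F plate [-5.2  4.  31.3] M [0.88 1.68 0.07]
```

drive_tool --pt "-0.0005 0.0001 0.0008 -0.12 0.024 0.175 1" --pt "-0.0005 0.0001 0.0008 -0.25 0.05 0.37 1" --pt "-0.0005 0.0001 0.0008 -0.394 0.077 0.573 1" --pt "-0.0005 0.0001 0.0008 -0.394 0.077 0.573 1"

```text
clock: 11.95
ee_pos: [0.5195, -0.1504, 0.1447]
eef_rot: [-0.271, 0.914, -0.138, 0.268]
wrist_force: [-8.5, 11.6, 14.4]
width: 0.163
```

```bash
python3 st.py
```

```text
t 11.95 pos [ 0.5195 -0.1504  0.1447] q [-0.322 -0.563 -0.669  0.857  0.077 -0.874] F [-8.5 11.6 14.4] M [1.56 0.24 1.06] w 0.163
x [-0.71  -0.569 -0.415] az -141.3 z [ 0.565 -0.108 -0.818]
in plate: TCP [0.0038 0.0036 0.0244] axis [-0.0015 -0.0031  1.    ] phi(cw from OFF) 45.93 F plate [-0.4  9.8 17.9] M [1.82 0.54 0.02]
```

drive_tool --pt "0 0.0003 0 -0.12 0.024 0.175 1" --pt "-0.0002 0.0006 -0.0001 -0.25 0.05 0.37 1" --pt "-0.0003 0.0011 -0.0003 -0.394 0.077 0.573 1" --pt "-0.0003 0.0011 -0.0003 -0.394 0.077 0.573 1"

```text
clock: 12.45
ee_pos: [0.5188, -0.149, 0.144]
eef_rot: [-0.433, 0.85, -0.184, 0.238]
wrist_force: [-12.4, 13.8, 16.3]
width: 0.157
```

```bash
python3 st.py; python3 snap.py 4
```

```text
t 12.45 pos [ 0.5188 -0.149   0.144 ] q [-0.32  -0.565 -0.671  0.858  0.076 -1.239] F [-12.4  13.8  16.3] M [1.89 0.73 1.3 ] w 0.157
x [-0.512 -0.824 -0.245] az -121.9 z [ 0.564 -0.107 -0.819]
in plate: TCP [0.0026 0.0048 0.0244] axis [-4.0e-04 -3.5e-03  1.0e+00] phi(cw from OFF) 24.95 F plate [-2.8 11.1 21.9] M [2.15 1.08 0.09]
```

View pics/snap4.png

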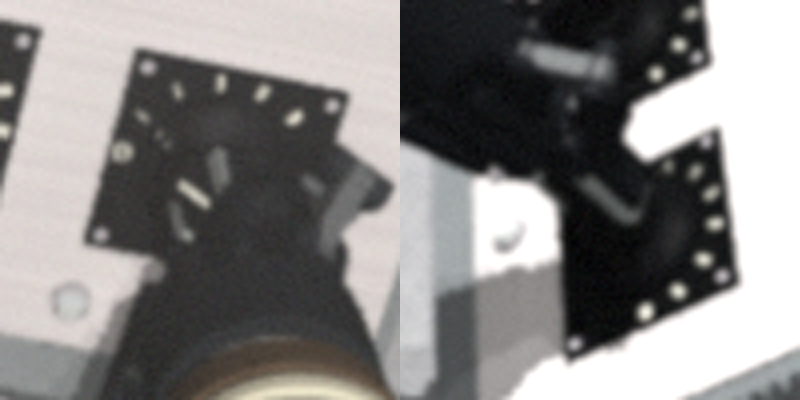

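drive_tool --pt "-0.0003 0.0003 -0.0002 -0.12 0.024 0.175 1" --pt "-0.0006 0.0006 -0.0005 -0.25 0.05 0.37 1" --pt "-0.0009 0.0009 -0.0007 -0.432 0.085 0.628 1" --pt "-0.0009 0.0009 -0.0007 -0.432 0.085 0.628 1"

```text
clock: 13.05
ee_pos: [0.5175, -0.148, 0.143]
eef_rot: [-0.594, 0.746, -0.228, 0.196]
wrist_force: [-15.2, 14.3, 17.0]
width: 0.16
```

```bash
python3 st.py
```

```text
t 13.05 pos [ 0.5175 -0.148   0.143 ] q [-0.318 -0.568 -0.674  0.859  0.075 -1.64 ] F [-15.2  14.3  17. ] M [1.97 1.25 1.27] w 0.16
x [-0.217 -0.976 -0.022] az -102.5 z [ 0.563 -0.107 -0.819]
in plate: TCP [0.0008 0.0056 0.0244] axis [ 6.0e-04 -3.5e-03  1.0e+00] phi(cw from OFF) 1.91 F plate [-4.8 11.1 24.1] M [2.12 1.6  0.06]
```

drive_tool --pt "0 0 0 -0.075 0.015 0.11 1" --pt "0 0 0 -0.15 0.029 0.219 1" --pt "0 0 0 -0.15 0.029 0.219 1"

```text
clock: 13.42
ee_pos: [0.517, -0.1478, 0.1426]
eef_rot: [-0.644, 0.703, -0.24, 0.18]
wrist_force: [-20.9, 17.1, 18.0]
width: 0.166
```

```bash
python3 st.py; python3 snap.py 5
```

```text
t 13.43 pos [ 0.517  -0.1478  0.1426] q [-0.318 -0.569 -0.675  0.86   0.075 -1.778] F [-20.9  17.1  18. ] M [2.26 1.85 1.24] w 0.166
x [-0.105 -0.993  0.057] az -96.0 z [ 0.562 -0.106 -0.82 ]
in plate: TCP [0.0002 0.0056 0.0244] axis [ 0.0015 -0.004   1.    ] phi(cw from OFF) -6.0 F plate [-9.2 12.8 28.4] M [ 2.24  2.25 -0.05]
```

View pics/snap5.png

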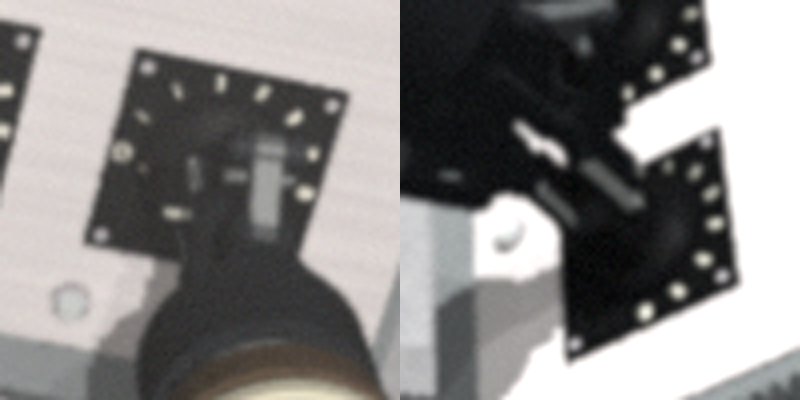

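drive_tool --pt "-0.0002 0.0007 -0.0002 0.075 -0.015 -0.109 1" --pt "-0.0002 0.0007 -0.0002 0.075 -0.015 -0.109 1" --pt "-0.0002 0.0007 -0.0002 0.075 -0.015 -0.109 1"

```text
clock: 13.9
ee_pos: [0.5172, -0.1481, 0.1428]
eef_rot: [-0.619, 0.726, -0.235, 0.188]
wrist_force: [-15.7, 10.6, 15.3]
width: 0.163
```

```bash
python3 st.py
```

```text
t 13.9 pos [ 0.5172 -0.1481  0.1428] q [-0.317 -0.57  -0.676  0.858  0.073 -1.706] F [-15.7  10.6  15.3] M [1.5  1.22 0.6 ] w 0.163
x [-0.164 -0.986  0.018] az -99.5 z [ 0.563 -0.108 -0.819]
in plate: TCP [0.0005 0.0054 0.0244] axis [ 2.e-04 -2.e-03  1.e+00] phi(cw from OFF) -1.93 F plate [-5.5  7.3 22.5] M [ 1.36  1.48 -0.22]
```

drive_tool --pt "0 0 0 0 0 0 0.4" --pt "0 0 0 0 0 0 0.4" --pt "0 0 0 0 0 0 0.4" --pt "0 0 0 0 0 0 0.4"

```text
clock: 14.4
ee_pos: [0.5176, -0.1491, 0.1417]
eef_rot: [-0.618, 0.726, -0.235, 0.187]
wrist_force: [-0.9, 0.2, 0.0]
width: 0.601
```

```bash
python3 st.py
```

```text
t 14.4 pos [ 0.5176 -0.1491  0.1417] q [-0.318 -0.568 -0.677  0.855  0.071 -1.706] F [-0.9  0.2  0. ] M [ 0.08  0.56 -0.03] w 0.601
x [-0.166 -0.986  0.019] az -99.5 z [ 0.563 -0.11  -0.819]
in plate: TCP [0.0004 0.0045 0.0232] axis [1.e-04 0.e+00 1.e+00] phi(cw from OFF) -1.92 F plate [-0.8  0.1  0.5] M [-0.04  0.57 -0.01]
```

drive_tool --pt "-0.006 0.0012 0.0082 0 0 0 0.4" --pt "-0.0169 0.0033 0.0246 0 0 0 0.4" --pt "-0.045 0.0088 0.0655 0 0 0 0.4" --pt "-0.0844 0.0166 0.1229 0 0 0 0.4" --pt "-0.0844 0.0166 0.1229 0 0 0 0.4"

```text
clock: 15.02
ee_pos: [0.4327, -0.1324, 0.2711]
eef_rot: [-0.617, 0.725, -0.239, 0.189]
wrist_force: [0.2, -0.0, 0.0]
width: 0.601
```

```bash
python3 st.py; python3 snap.py 6
```

```text
t 15.03 pos [ 0.4327 -0.1324  0.2711] q [-0.355 -0.763 -0.525  1.196  0.092 -1.737] F [ 0.2 -0.   0. ] M [0.13 0.51 0.07] w 0.601
x [-0.166 -0.986  0.021] az -99.6 z [ 0.569 -0.113 -0.814]
in plate: TCP [0.0037 0.0045 0.1788] axis [-0.0086  0.0012  1.    ] phi(cw from OFF) -1.95 F plate [ 0.2  0.  -0.1] M [0.06 0.53 0.03]
```

View pics/snap6.png

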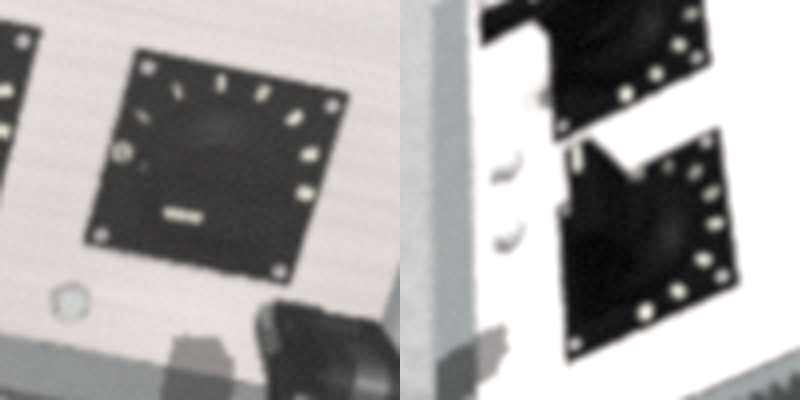

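Run:
```python
from joint import *
PL=plates()
f=np.load("top6.npz"); im=f["im"].astype(float); g=im.mean(2); p=PL["top"]; R=Rp(p[3])
x0,y0=440-50+36,240-50+46; sub=g[y0:y0+14,x0:x0+22]; m=sub>(sub.min()+.45*(sub.max()-sub.min())); print(m.astype(int))
v,u=np.nonzero(m); w=sub[m]-np.median(sub)
K,D,Rc,t=P("top"); c=-Rc.T@t
uv=np.c_[u+x0,v+y0]; d=np.c_[und("top",uv),np.ones(len(u))]@Rc; n=R[:,2]
for H in (.044,.046):
    o=p[:3]+n*H; s=((o-c)@n)/(d@n); X=(c+d*s[:,None]-p[:3])@R
    mu=(X*w[:,None]).sum(0)/w.sum(); C=((X-mu)*w[:,None]).T@(X-mu); e=np.linalg.eigh(C[:2,:2])[1][:,1]; e*=np.sign(e[1])
    print(H,"line centre",mu.round(4),"deg cw from OFF",np.degrees(np.arctan2(e[0],e[1])).round(1),X[:,1].min().round(4),X[:,1].max().round(4))
for nme in ["top","side"]:
    X,uv=cloud(nme,np.load(nme+"6.npz")["d"],310,500,170,370); L=(X-PL[nme][:3])@Rp(PL[nme][3])
    pl=(abs(L[:,0])<.04)&(abs(L[:,1])<.04)&(np.hypot(L[:,0],L[:,1])>.034)&(abs(L[:,2])<.008)
    k=(np.hypot(L[:,0],L[:,1])<.033)&(L[:,2]>.036)&(L[:,2]<.06)
    k2=(np.hypot(L[:,0],L[:,1])<.029)&(L[:,2]>.004)&(L[:,2]<.016)
    z0=np.median(L[pl,2]); B=L[k]; mu=B.mean(0); e=np.linalg.eigh(np.cov(B[:,:2].T))[1][:,1]; e*=np.sign(e[1])
    print(nme,"plate z",z0.round(4),"bar top above plate",(np.median(B[:,2])-z0).round(4),k.sum(),"centre",mu.round(4),"deg",np.degrees(np.arctan2(e[0],e[1])).round(1),"skirt top",(np.median(L[k2,2])-z0).round(4),k2.sum())
```

```text
[[0 0 0 0 0 0 0 0 0 0 0 0 0 0 0 0 0 0 0 0 0 0]
 [0 0 0 0 0 0 0 0 0 0 0 0 0 0 0 0 0 0 0 0 0 0]
 [0 0 0 0 0 0 0 0 0 0 0 0 0 0 0 0 0 0 0 0 0 0]
 [0 0 0 0 0 0 0 0 0 0 0 0 0 0 0 0 0 0 0 0 0 0]
 [0 0 0 0 0 0 0 0 0 0 0 0 0 0 0 0 0 0 0 0 0 0]
 [0 0 0 0 0 0 0 0 0 0 0 0 0 0 0 0 0 0 0 0 0 0]
 [0 0 0 0 0 1 1 1 1 1 1 0 0 0 0 0 0 0 0 0 0 0]
 [0 0 0 0 0 1 1 1 1 1 1 1 1 1 0 0 0 0 0 0 0 0]
 [0 0 0 0 0 1 1 1 1 1 1 1 1 1 1 0 0 0 0 0 0 0]
 [0 0 0 0 0 0 0 0 0 0 0 1 1 1 0 0 0 0 0 0 0 0]
 [0 0 0 0 0 0 0 0 0 0 0 0 0 0 0 0 0 0 0 0 0 0]
 [0 0 0 0 0 0 0 0 0 0 0 0 0 0 0 0 0 0 0 0 0 0]
 [0 0 0 0 0 0 0 0 0 0 0 0 0 0 0 0 0 0 0 0 0 0]
 [0 0 0 0 0 0 0 0 0 0 0 0 0 0 0 0 0 0 0 0 0 0]]
0.044 line centre [-0.0021  0.0164  0.044 ] deg cw from OFF -1.7 0.0092 0.0229
0.046 line centre [-0.0013  0.0168  0.046 ] deg cw from OFF -1.7 0.0097 0.0233
top plate z 0.0024 bar top above plate 0.0431 367 centre [0.0016 0.0035 0.0448] deg -2.4 skirt top 0.0097 419
side plate z 0.001 bar top above plate 0.0432 257 centre [ 0.0021 -0.0015  0.0433] deg -0.6 skirt top 0.0097 391
```

Run:
```python
from workcell import camera, recognise, ticket, sensors
import numpy as np
camera("top")
for k in ["star_knob","dish"]:
    print(k,[(np.round(x["point"],4).tolist(),round(x["conf"],2)) for x in recognise("top",k)[:2]])
print(sensors.state()["wrist_force"].round(2)); print(ticket.sign_off(), sensors.state()["clock"])
```

```text
star_knob [([0.4068, 0.1521, 0.0423], 0.77), ([0.5369, -0.1513, 0.1299], 0.58)]
dish [([0.4318, 0.304, 0.003], 0.85)]
[-0.37  0.03 -0.17]
the job is handed in; nothing more can be done
the job is handed in; nothing more can be done
```

The heat handle is fully home on the right-hand shaft and turned down to OFF. I let go and handed the job in at about 15 s of the 61 s allowed.

- **Flat direction:** model fits in both pictures put the flat about 67° clockwise from OFF.
- **Fitting:** the first push stopped on the tip at about 35 N. I re-measured the handle against the plate, shifted it about 0.8 mm in each of the two directions across the panel, and it then slid on with almost no axial force until it was firm on the plate.
- **Turning:** I turned it counter-clockwise about 73°, eased it back 4°, opened the fingers and withdrew.

**Last checks**
- **Seating:** depth from both cameras puts the bar top 43 mm and the skirt top 9.7 mm above the plate. The handle's own dimensions are 44 mm and 10 mm.
- **Pointer:** it reads between -0.6° and -2.4° from OFF, against the 14° allowed.
- **Robot:** wrist force was about zero and the gripper was about 0.16 m clear.
- **Star knob and dish:** both were found within 3 mm of where they started, which is within the recogniser's error.

**What did not agree**
- The cameras differ by 2–5 mm on the bar's sideways centre. I relied on the shaft's fit for centring.
- I felt no clear torque rise at the OFF stop, so OFF rests on the measured pointer direction.

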